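Put away vials by size after the lab practical

TASK

Clear up the bench after the practical: two big and two slim capped vials and a magnetic stir bar are left about on it. Stand each vial in the white tray that already holds a vial of its size, and lay the stir bar in the round steel dish. Leave the vials already in the trays where they are, and don't let any vial tip over.

Things in the scene. Friction and masses are not known exactly. Their poses are not given: they have to be found in the camera images.
- large_1: Clear-glass sample vial with a black screw cap, standing on its base: the BIG size, body 28 mm diameter and 47 mm high, cap 25 mm diameter, 61 mm high overall, about 28 g. One of the two big vials to be put away; loose on the bench. Origin: centre of its underside, z up along the vial.
- large_2: Clear-glass sample vial with a black screw cap, standing on its base: the BIG size, body 28 mm diameter and 47 mm high, cap 25 mm diameter, 61 mm high overall, about 28 g. The other big vial to be put away; same as large_1, loose on the bench. Origin: centre of its underside, z up along the vial.
- slim_1: Clear-glass sample vial with a black screw cap, standing on its base: the SLIM size, body 17 mm diameter and 47 mm high, cap 16 mm diameter, 61 mm high overall, about 16 g. One of the two slim vials to be put away; loose on the bench. Origin: centre of its underside, z up along the vial.
- slim_2: Clear-glass sample vial with a black screw cap, standing on its base: the SLIM size, body 17 mm diameter and 47 mm high, cap 16 mm diameter, 61 mm high overall, about 16 g. The other slim vial to be put away; same as slim_1, loose on the bench. Origin: centre of its underside, z up along the vial.
- stir_bar: White magnetic stir bar, a plain octagonal rod 50 mm long and 10 mm across, about 16 g, lying on the bench. Origin: the middle of the rod (5 mm above the bench); x along its length.
- tray_large: White open plastic tray, fixed to the bench: outside 110 mm (its x) by 160 mm (its y) by 20 mm high; walls 4 mm thick, flat floor 4 mm above the bench, no divisions. Origin: centre of its underside, z up. It is one of two identical trays, told apart only by the vial already standing in it: this one holds a BIG vial (tray_large_vial).
- tray_slim: White open plastic tray, fixed to the bench: outside 110 mm (its x) by 160 mm (its y) by 20 mm high; walls 4 mm thick, flat floor 4 mm above the bench, no divisions. Origin: centre of its underside, z up. It is one of two identical trays, told apart only by the vial already standing in it: this one holds a SLIM vial (tray_slim_vial).
- dish: Round shallow stainless-steel dish, fixed to the bench: 150 mm across at the rim, 16 mm high, wall 3 mm, sides flaring slightly; flat floor about 130 mm across, 4 mm above the bench; empty. Origin: centre of its underside, z up.
- tray_large_vial: Clear-glass sample vial with a black screw cap, standing on its base: the BIG size, body 28 mm diameter and 47 mm high, cap 25 mm diameter, 61 mm high overall, about 28 g. It already stands in tray_large, towards its -y end (tray y -54 to -20 mm, tray x within 22 mm of the centre), and stays there. Origin: centre of its underside, z up along the vial.
- tray_slim_vial: Clear-glass sample vial with a black screw cap, standing on its base: the SLIM size, body 17 mm diameter and 47 mm high, cap 16 mm diameter, 61 mm high overall, about 16 g. It already stands in tray_slim, anywhere within 22 mm (tray x) and 52 mm (tray y) of the tray's centre, and stays there. Origin: centre of its underside, z up along the vial.

How it is judged (in metres and radians):
At the end, for the whole second after the job is handed in: All big vials stand upright (within 0.1 rad) on the floor of the tray that held a big vial, all slim ones in the other; the vials already there moved under 20 mm; the stir bar lies flat in the dish, its middle within 45 mm of the dish's centre; all at rest (x of large_1 in the frame of tray_large between -0.051 and 0.051 m and y of large_1 in the frame of tray_large between -0.076 and 0.076 m and z of large_1 in the frame of tray_large between 0 and 0.009 m and angle between each of large_1, large_2, slim_1, slim_2, tray_large_vial, tray_slim_vial's own z axis and vertical below 0.1 rad and linear speed of each of large_1, large_2, slim_1, slim_2, tray_large_vial, tray_slim_vial, stir_bar below 0.02 m/s and angular speed of each of large_1, large_2, slim_1, slim_2, tray_large_vial, tray_slim_vial, stir_bar below 0.3 rad/s and x of large_2 in the frame of tray_large between -0.051 and 0.051 m and y of large_2 in the frame of tray_large between -0.076 and 0.076 m and z of large_2 in the frame of tray_large between 0 and 0.009 m and x of slim_1 in the frame of tray_slim between -0.051 and 0.051 m and y of slim_1 in the frame of tray_slim between -0.076 and 0.076 m and z of slim_1 in the frame of tray_slim between 0 and 0.009 m and x of slim_2 in the frame of tray_slim between -0.051 and 0.051 m and y of slim_2 in the frame of tray_slim between -0.076 and 0.076 m and z of slim_2 in the frame of tray_slim between 0 and 0.009 m and x of tray_large_vial in the frame of tray_large between -0.051 and 0.051 m and y of tray_large_vial in the frame of tray_large between -0.076 and 0.076 m and z of tray_large_vial in the frame of tray_large between 0 and 0.009 m and x of tray_slim_vial in the frame of tray_slim between -0.051 and 0.051 m and y of tray_slim_vial in the frame of tray_slim between -0.076 and 0.076 m and z of tray_slim_vial in the frame of tray_slim between 0 and 0.009 m and distance of each of tray_large_vial, tray_slim_vial from where it was at the start of the episode below 0.02 m and horizontal distance between stir_bar and dish below 0.045 m and z of stir_bar in the frame of dish between 0.004 and 0.016 m and angle between stir_bar's own x axis and vertical above 1.45 rad); the robot touches nothing.
It fails at once if a vial is tipped over (leans more than 0.7 rad) (angle between any of large_1, large_2, slim_1, slim_2, tray_large_vial, tray_slim_vial's own z axis and vertical above 0.7 rad).
It also fails if it takes over 99 s, if anything falls off the work surface, if the arm or the gripper's body presses on something with over 40 N, if the wrist force passes 120 N, or if a joint passes its speed limit or range.

ROBOT

A 6-joint arm with a two-finger parallel gripper is mounted at the origin on the work surface. World frame = base frame: x ahead of the robot, y to its left, z up, the work surface at z = 0. Lengths are in m, angles in degrees, forces in N, time in s.
With the tool pointing down it reaches from about 0.25 to 0.725 m from the base axis. Payload 9.7 kg.
Tool frame: the origin (TCP) lies midway between the tips of the shut fingers; the grasp point (between the pads) lies bot.hold_point_z behind it (bot.hold_point_z is the distance from the TCP to the grasp point, in m); z points along the fingers, y is the line along which they close (so a half turn about z gives the same grasp; the last joint's range is limited). The gripper opens to 85 mm and grips with 20 to 120 N. Pads are 22 mm wide; open, the fingers measure 114 mm over their backs; the gripper's body (76 mm by 85 mm) begins 54 mm behind the grasp point. The pads swing forward as they close: fully open they stand 13 mm farther back than shut.
Start: joints at [-69.099, 4.979, 10.078, 95.1, 0, 90], TCP at [0.196, -0.514, 0.201] pointing down, gripper open.
Joint ranges: [-179.16, 179.16], [-48.56, 103.87], [-65.8, 70.77], [-126.05, 130.52], [-82.76, 87.17], [-180, 180]. Speed limits (degrees/s): [127.2, 127.2, 147.25, 180, 180, 180].

INTERFACE

Orientations are given as [roll, pitch, yaw] about the fixed x, y, z axes, in that order (R = Rz(yaw) Ry(pitch) Rx(roll)).
In Python, from workcell import bot, camera, camera_model, ticket gives the robot as it stands.
- The arm moves only by the tool send_rows, never from a script. Its argument "targets" is text: rows parted by semicolons, each of 5 numbers parted by spaces: the shift along the tool's x, y, z in mm, then the turn about the tool's z in degrees, then the closure in counts, from 0 (fully open) to 255 (shut). A call has 1 to 20 rows; each row is the pose to reach, as a shift and turn from the pose commanded when the call began, along the tool's axes at that moment; what a row does not reach only later rows make up. A row lasts 1/8 s, in which the tool goes at most 62.5 mm and 10.7 degrees, less where a joint would pass 70% of its speed; a pose out of reach is approached as far as the arm can. A call with a gripper value outside its range is refused whole. The fingers move at their own pace and stop on an object; "newtons" is the grip in N (left out, the last holds). Time passes only in rows, so rows that repeat a pose let the fingers close. It gives the time, the measured TCP pose, the force, the opening and the grip force at its end, in the units of the state.
- bot.get_obs(): the state, without advancing time (a new reading comes with each control period).
- camera(name): name is "scene" or "top"; returns the picture (400x640x3 uint8, blue, green, red); there is no depth.
- camera_model(name): a dict with "K" (3x3 intrinsics, pixels), "pose" (4x4, takes a point from camera to world coordinates). Camera axes: x right, y down, z forward; pixel columns grow to the right and rows downward; lengths in m; the calibration is good to about 2 mm. A picture is of the moment at which its call begins. camera_model takes no time and is no camera call.
- ticket.job_done(): hands the job in; it is judged then, once.
The state is a dict: "time": time; "q": joint angles; "qd": joint speeds; "joint_efforts": joint torques, N m; "ee_pos": TCP position; "tcp_rot": TCP orientation; "wrist_force": force on the tool from outside, world axes, zero at the start; "torque": the same for the moment, N m; "opening": finger opening in m; "grasp_force": force on a finger pad.
Only numpy, scipy, OpenCV 4.12 (cv2) and the standard library are available. Lean on these libraries where they do the work, as an engineer would, in place of code of your own. Each camera call takes 0.05 s, during which the arm holds its last target. There are 200 camera calls.

## Working session

There is one attempt and no reset: what is moved stays moved. The work goes in short steps, Python scripts to look and compute and a tool call to move; the robot and the scene stay as the last step left them, time stands still between calls to the robot, and variables do not carry over. Pictures are saved under pics/ and viewed, at most 14 in all, crops included, and the job is handed in when it is done.

Besides the shell and the picture viewer there is one more tool, called as a command line: name --argument value ..., lists and objects as JSON in quotes. send_rows: Moves the arm, as the interface text tells. Its arguments: {"type":"object","properties":{"targets":{"type":"string"},"newtons":{"type":"number"}},"required":["targets"]}

```bash
ls; mkdir -p pics; python3 - <<'E'
from workcell import bot,camera,camera_model,ticket
import cv2,numpy as np
np.set_printoptions(precision=4,suppress=True)
print(bot.get_obs(),bot.hold_point_z)
for n in("top","scene"):
    cv2.imwrite(f"pics/{n}0.png",camera(n)); m=camera_model(n); print(n,m["K"],m["pose"])
E
```

```text
pics
{'time': 0.0, 'q': array([-69.0967,   5.012 ,  10.0336,  95.1006,  -0.0015,  89.9995]), 'qd': array([ 0.0435, -0.0651,  0.0742,  0.0267, -0.0455,  0.0827]), 'joint_efforts': array([ -0.0008, -52.0386,  46.4808,   0.0162,  -0.0001,   0.    ]), 'ee_pos': array([ 0.1961, -0.5135,  0.2003]), 'tcp_rot': array([-179.9211,    0.0015,   20.9038]), 'wrist_force': array([0.1325, 0.2803, 0.2864]), 'torque': array([-0.0305, -0.0367, -0.0389]), 'grasp_force': 0.0, 'opening': 0.08541621119809391} 0.0187
top [[449.4028   0.     319.3177]
 [  0.     449.4028 200.2834]
 [  0.       0.       1.    ]] [[-0.0005 -0.9841  0.1775  0.2899]
 [-1.     -0.0008 -0.0068  0.0027]
 [ 0.0069 -0.1775 -0.9841  1.1532]
 [ 0.      0.      0.      1.    ]]
scene [[376.854    0.     321.7882]
 [  0.     376.854  195.4534]
 [  0.       0.       1.    ]] [[ 0.398   0.4799 -0.7819  1.0985]
 [ 0.9171 -0.2288  0.3264 -0.2375]
 [-0.0222 -0.847  -0.5311  0.4594]
 [ 0.      0.      0.      1.    ]]
```

View pics/top0.png

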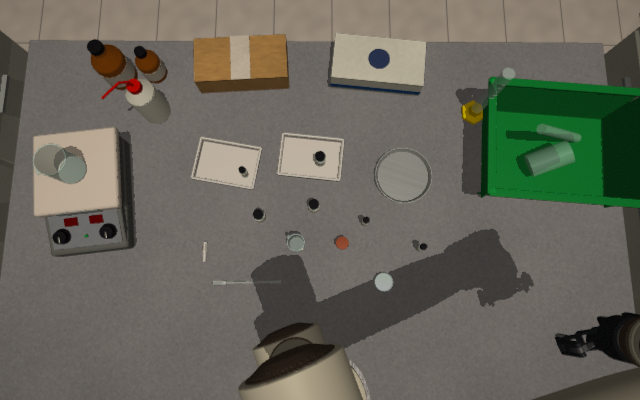

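View pics/scene0.png

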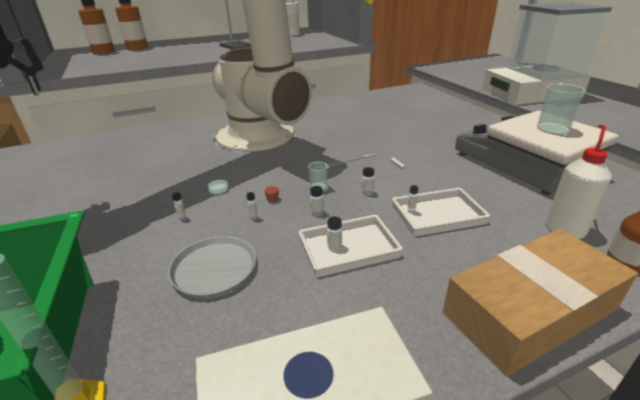

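The top view shows the big vials at about (259,214) and (313,204), and the slim vials at (365,220) and (423,246). The stir bar is at (205,251), tray_large at (311,157), tray_slim at (226,163) and the dish at (403,175). The scene view agrees. There is also a beaker at (296,242), a red stopper at (342,243), and a watch glass at (384,281) that must stay clear.

```bash
cat > h.py <<'E'
import cv2,numpy as np
from workcell import camera_model
np.set_printoptions(precision=4,suppress=True)
def w(n,u,v,z):
    m=camera_model(n);K=m["K"];P=m["pose"]
    d=P[:3,:3]@np.linalg.solve(K,[u,v,1.]);o=P[:3,3]
    return o+d*(z-o[2])/d[2]
def px(n,p):
    m=camera_model(n);P=m["pose"];c=m["K"]@(P[:3,:3].T@(np.array(p)-P[:3,3]));return c[:2]/c[2]
def blob(img,c,r,mask):
    u,v=c;sub=mask[v-r:v+r+1,u-r:u+r+1].astype(np.uint8)
    n,l,s,ct=cv2.connectedComponentsWithStats(sub)
    i=max(range(1,n),key=lambda i:s[i,4]);return ct[i]+[u-r,v-r],s[i],(l==i)
E
python3 - <<'E'
from h import *
im=cv2.imread("pics/top0.png");g=im.max(2)
cv2.imwrite("pics/crop0.png",cv2.resize(im[120:290,185:445],None,fx=3,fy=3,interpolation=cv2.INTER_CUBIC))
for nm,c in dict(L1=(259,214),L2=(313,204),S1=(365,220),S2=(423,246),TL=(320,157),TS=(242,170)).items():
    b,s,_=blob(im,c,9,g<45); print(nm,b,s[2:],w("top",*b,.061))
b,s,l=blob(im,(205,251),13,im.min(2)>150);print("bar",b,s,w("top",*b,.006))
ys,xs=np.nonzero(l);pts=np.array([w("top",x+192,y+238,.006)[:2] for x,y in zip(xs,ys)])
print(np.linalg.eigh(np.cov(pts.T)),cv2.minAreaRect((pts*1000).astype(np.float32)))
for nm,cs in dict(TL=[(284,133),(344,136),(340,180),(278,177)],TS=[(200,138),(261,149),(254,188),(192,180)]).items():
    q=np.array([w("top",*c,.02)[:2] for c in cs]);print(nm,q,q.mean(0),np.linalg.norm(q-np.roll(q,-1,0),axis=1))
print("dish",w("top",403,175,.014),w("top",375,175,.016),w("top",431.5,175,.016))
print("beaker",w("top",296,241,.04))
E
```

```text
L1 [257.6494 213.6494] [10 10 77] [0.4535 0.1465 0.061 ]
L2 [313.0811 203.527 ] [ 9 10 74] [0.4788 0.0105 0.061 ]
S1 [365.5    219.3333] [ 6  6 30] [ 0.4396 -0.1181  0.061 ]
S2 [422.871  246.0645] [ 7  6 31] [ 0.3741 -0.2564  0.061 ]
TL [319.4412 155.7941] [10 10 68] [ 0.6006 -0.0053  0.061 ]
TS [241.6333 169.3667] [ 6  6 30] [0.5653 0.1891 0.061 ]
bar [203.9231 251.1923] [11  4  4 19 26] [0.3654 0.2876 0.006 ]
EighResult(eigenvalues=array([0.    , 0.0002]), eigenvectors=array([[-0.0106, -0.9999],
       [-0.9999,  0.0106]])) ((366.021728515625, 287.42669677734375), (5.073378562927246, 45.76009750366211), 86.17974853515625)
TL [[ 0.6742  0.0877]
 [ 0.6663 -0.0702]
 [ 0.5476 -0.0587]
 [ 0.5554  0.1016]] [0.6109 0.0151] [0.1581 0.1192 0.1604 0.1196]
TS [[0.6601 0.3077]
 [0.6304 0.1472]
 [0.5263 0.1628]
 [0.5472 0.323 ]] [0.591  0.2352] [0.1633 0.1053 0.1616 0.1139]
dish [ 0.5625 -0.2233  0.014 ] [ 0.562 -0.15   0.016] [ 0.5621 -0.2972  0.016 ]
beaker [0.3883 0.0527 0.04  ]
```

View pics/crop0.png

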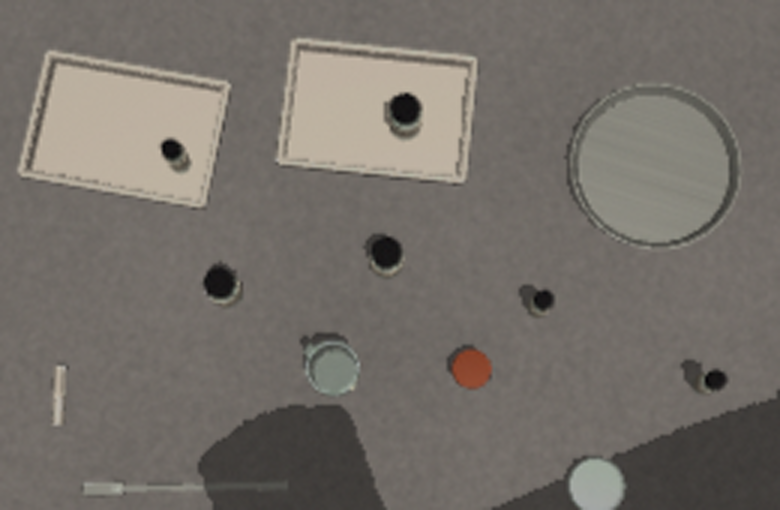

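```bash
cat >> h.py <<'E'
from workcell import bot
def rel(*T,p=None,yaw=None):
    "print tool-frame shift (mm) and turn (deg) to world targets (x,y,z,yaw)"
    o=bot.get_obs();p=o["ee_pos"] if p is None else np.array(p);yaw=o["tcp_rot"][2] if yaw is None else yaw
    a=np.radians(yaw);R=np.array([[np.cos(a),np.sin(a),0],[np.sin(a),-np.cos(a),0],[0,0,-1]])
    for t in T: print(np.round(np.r_[1000*R.T@(np.array(t[:3])-p),yaw-t[3]],1))
E
python3 - <<'E'
from h import *
print("scene px of caps, predicted vs seen (approx 178,196 / 251,195):",px("scene",(.374,-.256,.061)),px("scene",(.4396,-.118,.061)))
rel((.374,-.256,.15,85),(.374,-.256,.016,85))
print("after: S2->tray slim A, from yaw 85")
rel((.597,.2745,.15,81),(.597,.2745,.021,81),p=(.374,-.256,.15),yaw=85)
E
```

```text
scene px of caps, predicted vs seen (approx 178,196 / 251,195): [177.065  192.5306] [251.0186 192.4632]
[ 258.1 -177.2   50.4  -64.1]
[ 258.1 -177.2  184.4  -64.1]
after: S2->tray slim A, from yaw 85
[547.9 175.9   0.    4. ]
[547.9 175.9 129.    4. ]
```

send_rows --targets "65 -44 12 -16 75;129 -88 25 -32 75;194 -133 38 -48 75;258 -177 50 -64 75;258 -177 50 -64 75;258 -177 50 -64 75;258 -177 50 -64 75;258 -177 50 -64 75" --newtons 25

```text
time: 1.1
ee_pos: [0.3738, -0.2569, 0.151]
tcp_rot: [-180.0, 0.0, 84.6]
wrist_force: [-0.7, 0.4, 0.3]
opening: 0.06
grasp_force: 0.0
```

```bash
python3 - <<'E'
from h import *
from workcell import camera
cv2.imwrite("pics/s1.png",camera("scene")[120:280,100:500].repeat(2,0).repeat(2,1))
rel((.374,-.256,.016,85)); print(bot.get_obs()["opening"],bot.get_obs()["ee_pos"])
E
```

```text
[  1.1   0.2 135.   -0.4]
0.06049659363742252 [ 0.3737 -0.2571  0.151 ]
```

View pics/s1.png

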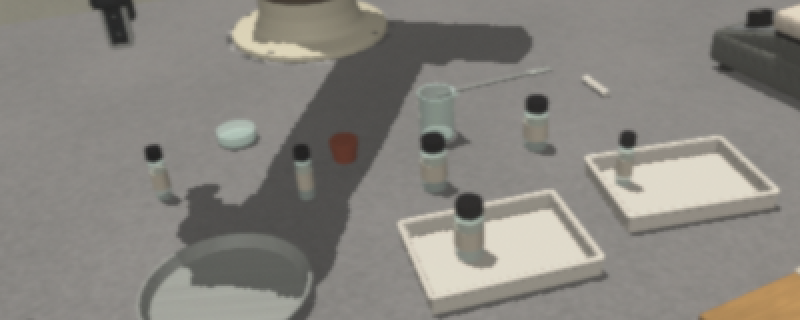

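The crop shows all the vials upright. A black gripper finger tip is at about crop (118,45), which is full image (159,142). I'll compare that with the projected TCP.

```bash
python3 - <<'E'
from h import *
from workcell import camera
o=bot.get_obs();print(o["q"],px("scene",o["ee_pos"]),px("scene",o["ee_pos"]+[.037,0,.01]),px("scene",o["ee_pos"]-[.037,0,-.01]),px("top",o["ee_pos"]+[0,0,.05]))
a=camera("scene");b=camera("top");cv2.imwrite("pics/s2.png",np.vstack([a[:250],b[100:400]]))
E
```

```text
[-34.5186  -8.9323  -8.9867  89.9472  -0.005   60.8416] [165.8785 152.7135] [166.0631 155.6646] [163.2693 140.8455] [438.6219 241.1692]
```

View pics/s2.png

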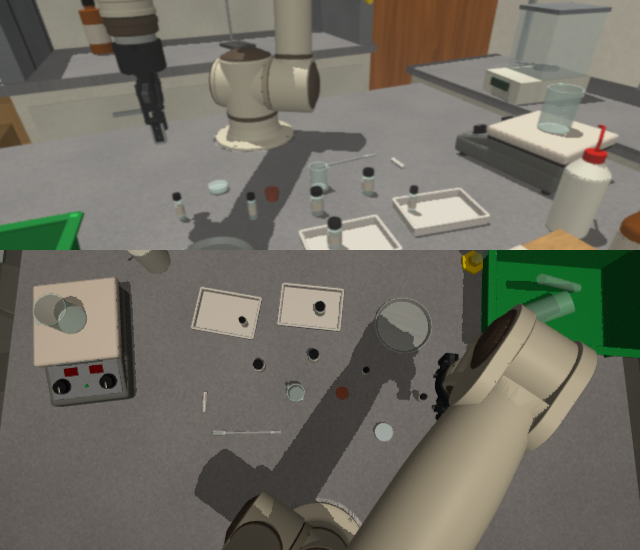

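The scene view has the gripper above slim_2 at about (160,140), with the vial at (179,205). The top view agrees with the projection, so I'll descend.

send_rows --targets "1 0 40 0 75;1 0 80 0 75;1 0 105 0 75;1 0 125 0 75;1 0 135 0 75;1 0 135 0 75;1 0 135 0 75"

```text
time: 2.12
ee_pos: [0.3746, -0.2559, 0.0169]
tcp_rot: [179.9, 0.0, 84.9]
wrist_force: [0.5, 0.1, -0.1]
opening: 0.0602
grasp_force: 0.0
```

```bash
python3 - <<'E'
from h import *
from workcell import camera
cv2.imwrite("pics/s3.png",cv2.resize(camera("scene")[140:260,110:290],None,fx=4,fy=4,interpolation=cv2.INTER_CUBIC))
E
```

```text
(no output)
```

View pics/s3.png

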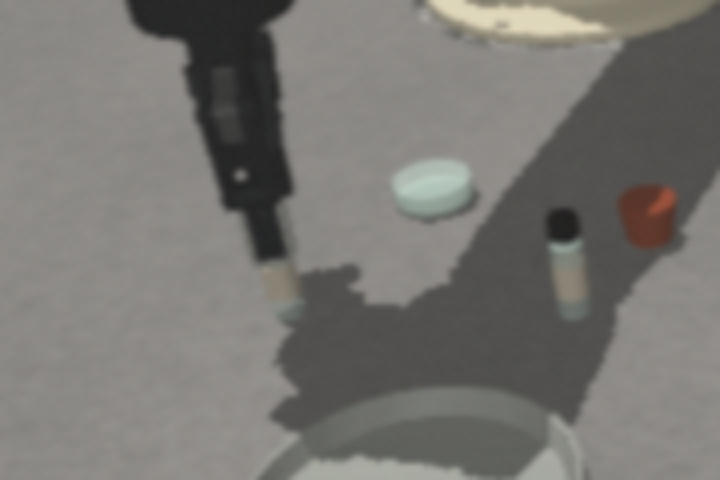

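```bash
python3 - <<'E'
from h import *
c=lambda p:(px("scene",p)-[110,140])*4
e=bot.get_obs()["ee_pos"]
for z in(0.02,.03,.05):print(z,"finger",c(e+[.037,0,z-e[2]]),"vial",c((.374,-.256,z)))
print(c((.4396,-.118,.061)),c((.4396,-.118,.0)))
E
```

```text
0.02 finger [294.0753 314.0419] vial [285.8705 276.3898]
0.03 finger [289.7644 297.8676] vial [281.665  260.5645]
0.05 finger [280.959  264.8302] vial [273.0816 228.2657]
[564.0744 209.8526] [578.1237 307.9153]
```

Slim_2 sits between the fingers. Its label is at crop (280,280), and the dark finger above it ends near row 262. I'll close and check the opening.

send_rows --targets "0 0 0 0 120;0 0 0 0 160;0 0 0 0 200;0 0 0 0 225;0 0 0 0 225;0 0 0 0 225;0 0 0 0 225" --newtons 25

```text
time: 3.05
ee_pos: [0.3743, -0.2555, 0.0161]
tcp_rot: [180.0, 0.0, 84.9]
wrist_force: [-1.2, 0.5, 2.5]
opening: 0.014
grasp_force: 24.4
```

```bash
python3 - <<'E'
from h import *
from workcell import camera
o=bot.get_obs();print(o["opening"],o["grasp_force"],o["wrist_force"])
cv2.imwrite("pics/s4.png",cv2.resize(camera("scene")[140:260,110:290],None,fx=4,fy=4,interpolation=cv2.INTER_CUBIC))
E
```

```text
0.013979099667343287 24.44067656993866 [-1.2098  0.4643  2.4733]
```

View pics/s4.png

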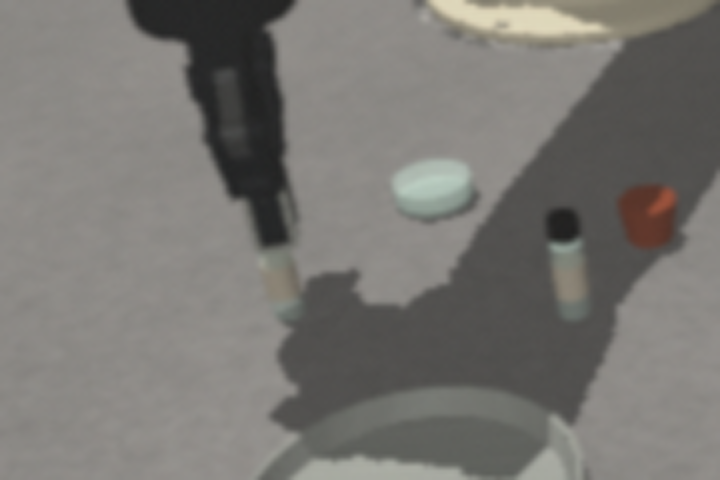

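The grip reads 14 mm at 24 N, and the tips appear to hold only the cap, with the body visible below row 247. I'll lift a little and confirm the hold.

send_rows --targets "0 0 0 0 225;0 0 -10 0 225;0 0 -30 0 225;0 0 -60 0 225;0 0 -100 0 225;0 0 -134 0 225;0 0 -134 0 225;0 0 -134 0 225" --newtons 35

```text
time: 4.1
ee_pos: [0.374, -0.2553, 0.1495]
tcp_rot: [-180.0, -0.0, 84.9]
wrist_force: [0.2, -0.4, -1.0]
opening: 0.0139
grasp_force: 34.1
```

```bash
python3 - <<'E'
from h import *
from workcell import camera
o=bot.get_obs();print(o["opening"],o["grasp_force"],o["wrist_force"])
cv2.imwrite("pics/s5.png",cv2.resize(camera("scene")[60:220,90:290],None,fx=3.5,fy=3.5,interpolation=cv2.INTER_CUBIC))
e=o["ee_pos"]
for z in (0,.03,.05):print(z,(px("scene",e+[0,0,z])-[90,60])*3.5)
rel((.374,-.256,.15,85),(.597,.2745,.15,81),(.597,.2745,.021,81))
E
```

```text
0.013940996743247462 34.1462105512619 [ 0.1743 -0.4169 -0.9583]
0 [269.687  326.5893]
0.03 [256.2819 276.0251]
0.05 [247.0055 241.0342]
[-0.8  0.3 -1.  -0.1]
[547.4 175.2  -1.    3.9]
[547.4 175.2 128.    3.9]
```

View pics/s5.png

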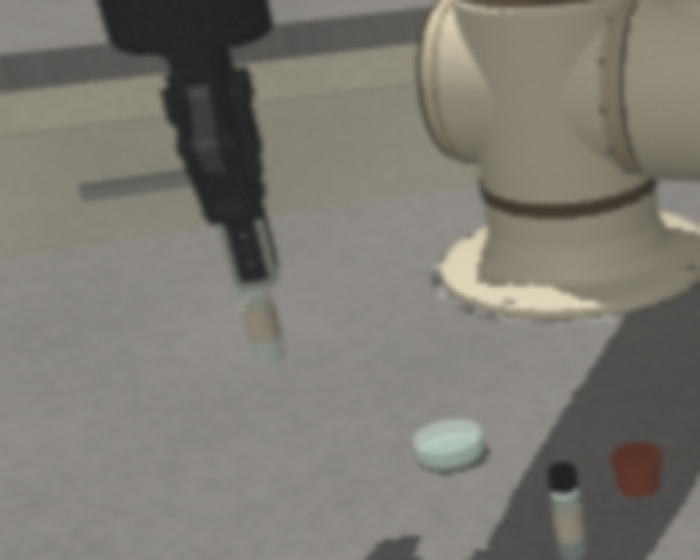

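The vial is held straight under the fingers at crop (262,325). On to the slim tray.

send_rows --targets "20 6 0 0 225;60 19 0 0 225;110 35 0 0 225;160 51 0 0 225;210 67 0 1 225;260 83 0 2 225;310 99 0 2 225;360 115 0 3 225;410 131 0 4 225;460 147 0 4 225;505 162 0 4 225;535 171 0 4 225;547 175 0 4 225;547 175 0 4 225;547 175 0 4 225"

```text
time: 6.02
ee_pos: [0.5968, 0.2727, 0.15]
tcp_rot: [-180.0, 0.0, 80.9]
wrist_force: [0.1, 0.3, -0.4]
opening: 0.0137
grasp_force: 34.2
```

```bash
python3 - <<'E'
from h import *
from workcell import camera
o=bot.get_obs();print(o["opening"],o["grasp_force"])
rel((.597,.2745,.15,81),(.597,.2745,.021,81))
E
```

```text
0.0136516963776568 34.16885018348694
[ 1.8 -0.1  0.  -0.1]
[  1.8  -0.1 129.   -0.1]
```

send_rows --targets "2 0 40 0 225;2 0 80 0 225;2 0 105 0 225;2 0 118 0 225;2 0 125 0 225;2 0 129 0 225;2 0 129 0 225;2 0 129 0 225"

```text
time: 7.02
ee_pos: [0.5978, 0.2761, 0.0217]
tcp_rot: [180.0, -0.0, 80.9]
wrist_force: [0.3, 0.1, 0.4]
opening: 0.0139
grasp_force: 34.2
```

```bash
python3 - <<'E'
from h import *
from workcell import camera
cv2.imwrite("pics/s6.png",cv2.resize(camera("scene")[130:260,340:520],None,fx=4,fy=4,interpolation=cv2.INTER_CUBIC))
E
```

```text
(no output)
```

View pics/s6.png

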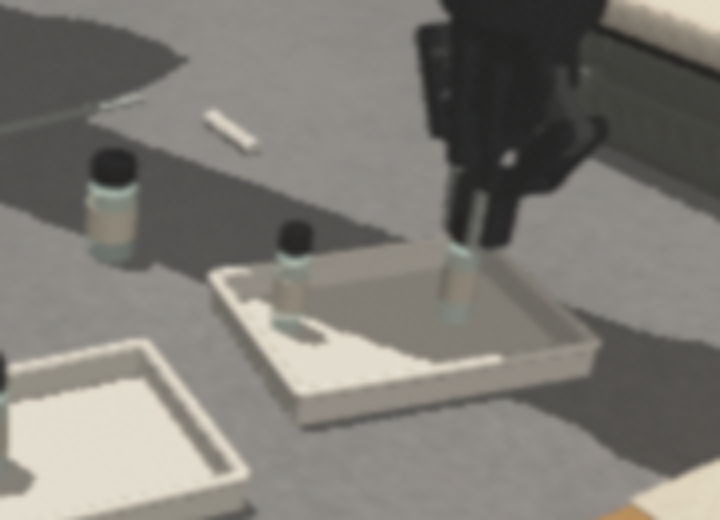

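Slim_2 hangs upright just above the tray floor, with its base at crop (455,318). I'll lower it 1.5 mm, open and rise.

send_rows --targets "0 0 1 0 225;0 0 1.5 0 225;0 0 1.5 0 215;0 0 1.5 0 205;0 0 1.5 0 190;0 0 1.5 0 170;0 0 1.5 0 150;0 0 1.5 0 135;0 0 1.5 0 135;0 0 -10 0 135;0 0 -30 0 135;0 0 -60 0 120;0 0 -100 0 100;0 0 -130 0 75;0 0 -130 0 75;0 0 -130 0 75"

```text
time: 9.07
ee_pos: [0.5974, 0.2758, 0.1512]
tcp_rot: [180.0, -0.0, 80.9]
wrist_force: [-0.0, -0.7, -1.2]
opening: 0.0603
grasp_force: 0.0
```

```bash
python3 - <<'E'
from h import *
from workcell import camera
rel((.4396,-.118,.15,85),(.4396,-.118,.006,85))
cv2.imwrite("pics/s7.png",camera("scene"))
E
```

```text
[-413.8  -93.6    1.2   -4.1]
[-413.8  -93.6  145.2   -4.1]
```

send_rows --targets "-50 -11 1 -1 75;-110 -25 1 -2 75;-170 -38 1 -3 75;-230 -52 1 -4 75;-290 -66 1 -4 75;-350 -79 1 -4 75;-395 -90 1 -4 75;-414 -94 1 -4 75;-414 -94 1 -4 75;-414 -94 1 -4 75"

```text
time: 10.38
ee_pos: [0.439, -0.1176, 0.1495]
tcp_rot: [-180.0, -0.0, 84.9]
wrist_force: [0.1, 0.1, -0.0]
opening: 0.0603
grasp_force: 0.0
```

```bash
python3 - <<'E'
from h import *
from workcell import camera
rel((.4396,-.118,.15,85),(.4396,-.118,.006,85))
im=camera("scene");g=im.max(2)
for nm,c in dict(S2=(452,192),TS=(413,189)).items():
    print(nm,px("scene",(.597,.2745,.065)),[ (s[2:],b,w("scene",*b,.062)) for b,s,_ in [blob(im,c,9,g<50)]])
t=camera("top");print([(s[2:],b,w("top",*b,.065)) for b,s,_ in [blob(t,tuple(np.int32(px("top",(.597,.2745,.065)))),9,t.max(2)<45)]])
E
```

```text
[-0.3  0.6 -0.5 -0.1]
[ -0.3   0.6 143.5  -0.1]
S2 [458.4298 183.8254] [(array([ 6,  6, 29], dtype=int32), array([456.7241, 187.6552]), array([0.6038, 0.265 , 0.062 ]))]
TS [458.4298 183.8254] [(array([ 6,  6, 31], dtype=int32), array([413.5806, 189.5484]), array([0.5726, 0.1828, 0.062 ]))]
[(array([ 7,  6, 29], dtype=int32), array([208.8621, 156.931 ]), array([0.5961, 0.2712, 0.065 ]))]
```

S2 now stands in the tray at about (0.596, 0.271). Descending on S1, about 10 mm lower this time so the pads take the body.

send_rows --targets "0 0 50 0 75;0 0 90 0 75;0 0 115 0 75;0 0 130 0 75;0 0 137 0 75;0 0 143 0 75;0 0 143 0 110;0 0 143 0 150;0 0 143 0 190;0 0 143 0 225;0 0 143 0 225;0 0 143 0 225;0 0 143 0 225;0 0 143 0 225"

```text
time: 12.22
ee_pos: [0.4395, -0.1182, 0.0074]
tcp_rot: [180.0, 0.0, 84.9]
wrist_force: [-1.2, -0.7, 4.7]
opening: 0.0145
grasp_force: 34.4
```

send_rows --targets "0 0 -10 0 225;0 0 -40 0 225;0 0 -80 0 225;0 0 -120 0 225;0 0 -143 0 225;0 0 -143 0 225"

```text
time: 12.98
ee_pos: [0.4399, -0.1183, 0.1517]
tcp_rot: [179.8, 0.0, 84.9]
wrist_force: [-0.3, -0.2, 0.0]
opening: 0.0143
grasp_force: 34.2
```

```bash
python3 - <<'E'
from h import *
rel((.591,.235,.15,81),(.591,.235,.012,81))
E
```

```text
[365.3 119.1   1.7   3.9]
[365.3 119.1 139.7   3.9]
```

send_rows --targets "20 7 1 0 225;60 20 1 1 225;110 36 1 2 225;160 52 1 3 225;210 68 1 4 225;260 85 1 4 225;305 100 1 4 225;345 112 1 4 225;365 119 1 4 225;365 119 1 4 225;365 119 40 4 225;365 119 80 4 225;365 119 110 4 225;365 119 125 4 225;365 119 134 4 225;365 119 138 4 225;365 119 139 4 225;365 119 139 4 225"

```text
time: 15.22
ee_pos: [0.5905, 0.2351, 0.0117]
tcp_rot: [179.9, -0.0, 80.9]
wrist_force: [-0.6, -0.5, -0.1]
opening: 0.0146
grasp_force: 34.2
```

send_rows --targets "0 0 0 0 215;0 0 0 0 205;0 0 0 0 190;0 0 0 0 170;0 0 0 0 150;0 0 0 0 135;0 0 0 0 135;0 0 -10 0 135;0 0 -30 0 135;0 0 -60 0 120;0 0 -100 0 100;0 0 -138 0 60;0 0 -138 0 60"

```text
time: 16.85
ee_pos: [0.5917, 0.2356, 0.1545]
tcp_rot: [179.6, -0.2, 80.9]
wrist_force: [0.1, 0.1, -0.1]
opening: 0.0654
grasp_force: 0.0
```

```bash
python3 - <<'E'
from h import *
rel((.4535,.1465,.15,87),(.4535,.1465,.006,87))
E
```

```text
[-109.8 -122.4    4.5   -6.1]
[-109.8 -122.4  148.5   -6.1]
```

send_rows --targets "-30 -33 0 -2 60;-65 -73 0 -5 60;-95 -106 0 -6 60;-110 -122 0 -6 60;-110 -122 0 -6 60;-110 -122 0 -6 60"

```text
time: 17.6
ee_pos: [0.4529, 0.1459, 0.1492]
tcp_rot: [180.0, -0.0, 86.9]
wrist_force: [-0.2, 0.5, -0.2]
opening: 0.0654
grasp_force: 0.0
```

```bash
python3 - <<'E'
from h import *
from workcell import camera
rel((.4535,.1465,.15,87),(.4535,.1465,.006,87))
im=camera("scene");t=camera("top")
print("S1 placed",[(s[2:],w("top",*b,.065)) for b,s,_ in [blob(t,tuple(np.int32(px("top",(.591,.235,.065)))),9,t.max(2)<45)]])
E
```

```text
[ 0.6  0.6 -0.8 -0.1]
[  0.6   0.6 143.2  -0.1]Traceback (most recent call last):
  File "<stdin>", line 5, in <module>
  File "h.py", line 13, in blob
    i=max(range(1,n),key=lambda i:s[i,4]);return ct[i]+[u-r,v-r],s[i],(l==i)
ValueError: max() iterable argument is empty
```

send_rows --targets "0 0 50 0 60;0 0 90 0 60;0 0 115 0 60;0 0 130 0 60;0 0 137 0 60;0 0 143 0 60;0 0 143 0 90;0 0 143 0 130;0 0 143 0 160;0 0 143 0 200;0 0 143 0 200;0 0 143 0 200;0 0 143 0 200"

```text
time: 19.32
ee_pos: [0.4526, 0.1457, 0.0066]
tcp_rot: [179.9, -0.0, 86.9]
wrist_force: [-0.2, -0.7, 5.8]
opening: 0.0259
grasp_force: 34.3
```

```bash
python3 - <<'E'
from h import *
from workcell import camera
cv2.imwrite("pics/s8.png",cv2.resize(camera("scene")[110:260,330:530],None,fx=3.5,fy=3.5,interpolation=cv2.INTER_CUBIC))
rel((.6136,.068,.15,87),(.6136,.068,.012,87),p=bot.get_obs()["ee_pos"]+[0,0,.143])
E
```

```text
[-68.9 165.   -0.5  -0.1]
[-68.9 165.  137.5  -0.1]
```

View pics/s8.png

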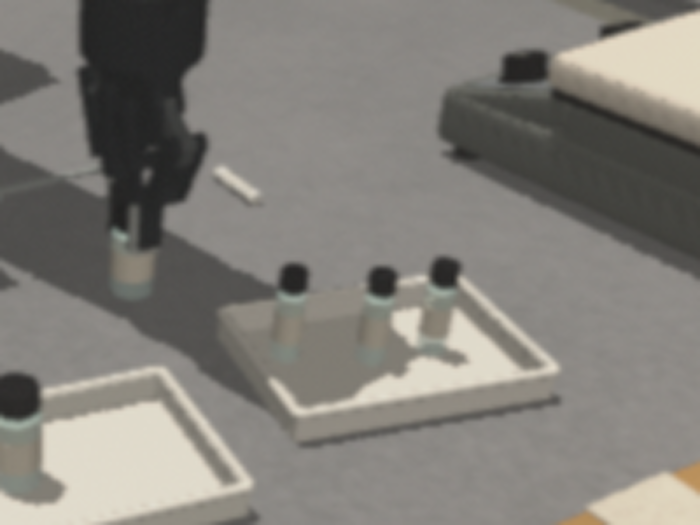

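All three slim vials stand upright in tray_slim, at crop x of about 290, 378 and 440. Large_1 is gripped at 26 mm. Carrying it to tray_large.

send_rows --targets "0 0 -10 0 200;0 0 -40 0 200;0 0 -90 0 200;0 0 -130 0 200;0 0 -143 0 200;-10 24 -143 0 200;-25 60 -143 0 200;-45 108 -143 0 200;-62 148 -143 0 200;-69 165 -143 0 200;-69 165 -143 0 200;-69 165 -143 0 200" --newtons 40

```text
time: 20.88
ee_pos: [0.6124, 0.068, 0.1484]
tcp_rot: [-179.9, 0.0, 86.9]
wrist_force: [-1.2, 0.5, -0.4]
opening: 0.0255
grasp_force: 39.5
```

```bash
python3 - <<'E'
from h import *
rel((.6136,.068,.15,87),(.6136,.068,.0115,87))
E
```

```text
[ 0.   1.2 -1.6 -0.1]
[  0.    1.2 136.9  -0.1]
```

send_rows --targets "0 0 40 0 200;0 0 80 0 200;0 0 110 0 200;0 0 125 0 200;0 0 134 0 200;0 0 137 0 200;0 0 138 0 200;0 0 138 0 200;0 0 138 0 180;0 0 138 0 165;0 0 138 0 150;0 0 138 0 135;0 0 138 0 120;0 0 138 0 120;0 0 128 0 120;0 0 108 0 120;0 0 70 0 110;0 0 30 0 80;0 0 0 0 60;0 0 0 0 60"

```text
time: 23.38
ee_pos: [0.6147, 0.0679, 0.1536]
tcp_rot: [179.7, -0.1, 86.9]
wrist_force: [-0.6, 0.8, -0.1]
opening: 0.0652
grasp_force: 0.0
```

```bash
python3 - <<'E'
from h import *
rel((.4788,.0105,.15,87),(.4788,.0105,.0065,87))
E
```

```text
[ -64.7 -132.6    3.6   -0.1]
[ -64.7 -132.6  147.1   -0.1]
```

send_rows --targets "-16 -33 0 0 60;-40 -80 0 0 60;-58 -118 0 0 60;-65 -133 0 0 60;-65 -133 0 0 60;-65 -133 0 0 60"

```text
time: 24.12
ee_pos: [0.4778, 0.0103, 0.1489]
tcp_rot: [180.0, -0.0, 86.9]
wrist_force: [-0.2, -0.1, 0.5]
opening: 0.0651
grasp_force: 0.0
```

```bash
python3 - <<'E'
from h import *
rel((.4788,.0105,.15,87),(.4788,.0105,.0065,87))
E
```

```text
[ 0.2  1.  -1.1 -0.1]
[  0.2   1.  142.4  -0.1]
```

send_rows --targets "0 1 50 0 60;0 1 90 0 60;0 1 115 0 60;0 1 130 0 60;0 1 137 0 60;0 1 143 0 60;0 1 143 0 90;0 1 143 0 130;0 1 143 0 160;0 1 143 0 200;0 1 143 0 200;0 1 143 0 200;0 1 143 0 200;0 1 133 0 200;0 1 100 0 200;0 1 50 0 200;0 1 10 0 200;0 1 0 0 200;0 1 0 0 200"

```text
time: 26.5
ee_pos: [0.4781, 0.01, 0.1491]
tcp_rot: [180.0, -0.0, 86.9]
wrist_force: [-0.0, 0.5, 0.4]
opening: 0.0254
grasp_force: 39.4
```

```bash
python3 - <<'E'
from h import *
from workcell import camera
rel((.612,.032,.15,87),(.612,.032,.0115,87))
t=camera("top")
for nm,c in dict(L1=(.6136,.068,.065),TL=(.6006,-.0053,.065)).items():
  try:print(nm,[(s[2:],w("top",*b,.065)) for b,s,_ in [blob(t,tuple(np.int32(px("top",c))),9,t.max(2)<45)]])
  except Exception as e:print(nm,"hidden")
E
```

```text
[ 29.2 132.5  -0.9  -0.1]
[ 29.2 132.5 137.6  -0.1]
L1 hidden
TL hidden
```

send_rows --targets "7 33 0 0 200;18 80 0 0 200;26 118 0 0 200;28 132 0 0 200;28 132 0 0 200;28 132 0 0 200;28 132 40 0 200;28 132 80 0 200;28 132 110 0 200;28 132 125 0 200;28 132 134 0 200;28 132 137 0 200;28 132 138 0 200;28 132 138 0 200"

```text
time: 28.3
ee_pos: [0.6117, 0.0308, 0.0117]
tcp_rot: [179.9, -0.0, 86.9]
wrist_force: [0.2, 0.3, -1.1]
opening: 0.0253
grasp_force: 39.5
```

```bash
python3 - <<'E'
from h import *
from workcell import camera
cv2.imwrite("pics/s9.png",cv2.resize(camera("scene")[150:290,280:480],None,fx=3.5,fy=3.5,interpolation=cv2.INTER_CUBIC))
E
```

```text
(no output)
```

View pics/s9.png

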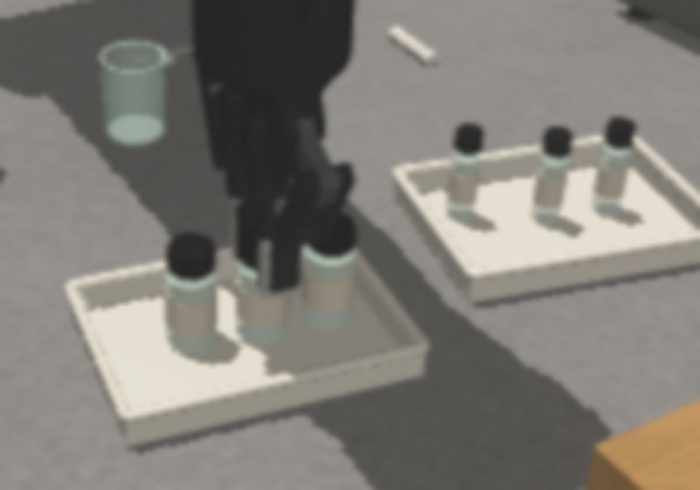

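Large_2 is between the other two big vials, all upright, with a gap on each side. Releasing.

send_rows --targets "0 0 0 0 185;0 0 0 0 170;0 0 0 0 155;0 0 0 0 140;0 0 0 0 130;0 0 0 0 130;0 0 -10 0 130;0 0 -25 0 130;0 0 -60 0 130;0 0 -100 0 130;0 0 -138 0 130;0 0 -138 0 130"

```text
time: 29.85
ee_pos: [0.6129, 0.0309, 0.1539]
tcp_rot: [179.6, -0.0, 86.9]
wrist_force: [-0.4, -0.9, -1.2]
opening: 0.0418
grasp_force: 0.0
```

```bash
python3 - <<'E'
from h import *
from workcell import camera
rel((.366,.2875,.15,-5),(.366,.2875,.05,-5))
print(w("scene",330+25/3.5+0,0+195,0.005))
im=camera("scene");b,s,l=blob(im,(397,162),12,im.min(2)>150);print(b,s,w("scene",*b,.006))
E
```

```text
[ 242.9 -260.4    3.9   91.9]
[ 242.9 -260.4  103.9   91.9]
[0.4428 0.0741 0.005 ]
[397.3929 161.4107] [ 6  7 14 10 56] [0.3624 0.287  0.006 ]
```

send_rows --targets "30 -33 0 10 130;70 -76 0 20 130;110 -119 0 30 130;150 -162 0 40 130;190 -205 0 50 130;220 -238 0 60 130;241 -261 0 70 130;241 -261 0 80 130;241 -261 0 90 130;241 -261 0 92 130;241 -261 30 92 130;241 -261 60 92 130;241 -261 90 92 130;241 -261 90 92 130;241 -261 90 92 130"

```text
time: 31.78
ee_pos: [0.3774, 0.0111, 0.0846]
tcp_rot: [-176.9, 0.2, -0.8]
wrist_force: [0.3, -0.3, 0.4]
opening: 0.0422
grasp_force: 0.0
```

```bash
python3 - <<'E'
from h import *
from workcell import camera
rel((.365,.287,.005,-5))
cv2.imwrite("pics/s10.png",cv2.resize(camera("scene")[100:200,320:470],None,fx=4.5,fy=4.5,interpolation=cv2.INTER_CUBIC))
E
```

```text
[ -16.3 -275.7   79.6    4.2]
```

View pics/s10.png

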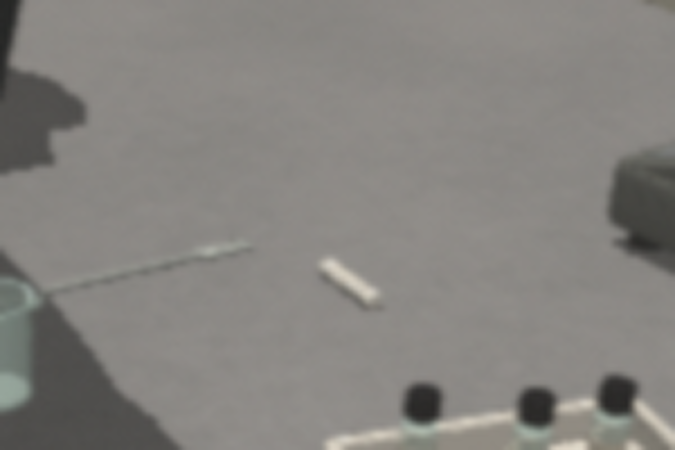

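The picture shows the bar at crop (350,283), undisturbed. The arm lagged and is not over it, so I'll check the joints.

```bash
python3 - <<'E'
from h import *
from workcell import camera
o=bot.get_obs();print(o["q"],o["qd"],o["ee_pos"],o["tcp_rot"],o["wrist_force"],o["joint_efforts"])
cv2.imwrite("pics/s11.png",np.vstack([camera("scene")[:250],camera("top")[100:400]]))
E
```

```text
[ -0.8786 -19.6754 -25.023   84.8959   3.0318 179.9451] [1.4313 0.9752 2.0235 0.9506 1.0897 0.024 ] [0.3767 0.0109 0.084 ] [-176.968     0.2407   -0.8238] [ 0.7589  0.0914 -0.1996] [  0.272  -27.1709  51.1013  -0.5581   0.3696  -0.001 ]
```

View pics/s11.png

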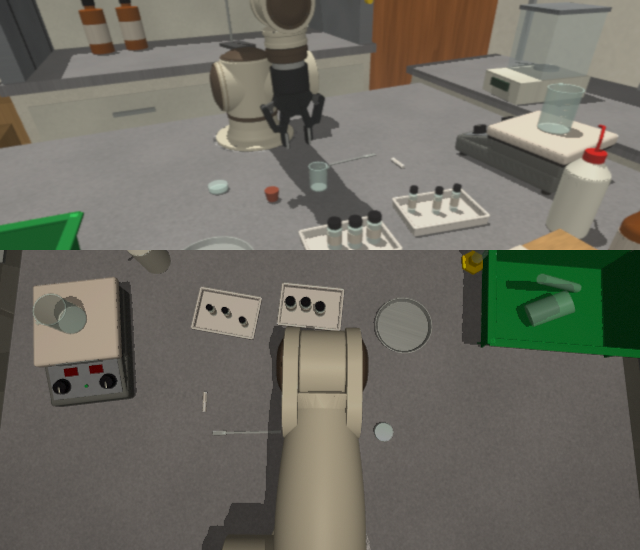

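Joint 6 hit its limit at 180°. The two views show the gripper at about scene (293,130), near the beaker but touching nothing, and all six vials upright in their trays. I'll go up first and turn the other way, since yaw 175 gives the same grasp.

send_rows --targets "0 0 -30 -10 130;0 0 -60 -20 130;0 0 -60 -30 130;0 0 -60 -40 130;0 0 -60 -50 130;0 0 -60 -60 130;0 0 -60 -60 130;0 0 -60 -60 130"

```text
time: 32.92
ee_pos: [0.3786, 0.0088, 0.1458]
tcp_rot: [-178.4, -2.6, 59.1]
wrist_force: [-0.8, 0.2, -0.4]
opening: 0.0419
grasp_force: 0.0
```

```bash
python3 - <<'E'
from h import *
o=bot.get_obs();print(o["q"],o["ee_pos"],o["tcp_rot"])
rel((.365,.287,.145,55),(.365,.287,.145,175))
E
```

```text
[ -1.2309 -19.2432 -17.897   91.4776   3.0853 119.6776] [0.3786 0.0088 0.1458] [-178.357    -2.6152   59.0504]
[ 231.6 -154.7    0.8    4.1]
[ 231.6 -154.7    0.8 -115.9]
```

The limit left about 3° of tool tilt. That is harmless for the bar, but I'll use the full rotation in the shift helper.

```bash
cat >> h.py <<'E'
from scipy.spatial.transform import Rotation as Ro
def rel2(*T):
    o=bot.get_obs();R=Ro.from_euler("xyz",o["tcp_rot"],degrees=True).as_matrix();y=o["tcp_rot"][2]
    print(o["time"],o["ee_pos"],o["tcp_rot"],o["q"][[0,4,5]])
    for t in T: print(np.round(np.r_[1000*R.T@(np.array(t[:3])-o["ee_pos"]),(y-t[3]+180)%360-180],1))
E
python3 -c "
from h import *
rel2((.365,.287,.13,175))"
```

```text
32.925 [0.3786 0.0088 0.1458] [-178.357    -2.6152   59.0504] [ -1.2309   3.0853 119.6776]
[ 230.6 -153.9   30.7 -115.9]
```

send_rows --targets "10 -7 0 -10 130;40 -27 5 -20 130;75 -50 10 -30 130;110 -73 15 -40 130;145 -97 20 -50 130;180 -120 25 -60 130;210 -140 28 -70 130;230 -154 30 -80 130;230 -154 30 -90 130;230 -154 30 -100 130;230 -154 30 -110 130;230 -154 30 -116 130;230 -154 30 -116 130;230 -154 30 -116 130"

```text
time: 34.67
ee_pos: [0.3635, 0.2862, 0.1305]
tcp_rot: [176.9, -0.3, 175.1]
wrist_force: [-0.6, 0.2, -0.6]
opening: 0.0416
grasp_force: 0.0
```

```bash
python3 -c "
from h import *
rel2((.365,.287,.05,175),(.365,.287,.005,175))"
```

```text
34.675 [0.3635 0.2862 0.1305] [176.941   -0.3431 175.083 ] [36.4981  2.5204 41.4632]
[-1.9 -3.4 80.4  0.1]
[ -2.2  -5.8 125.3   0.1]
```

send_rows --targets "-2 -4 50 0 130;-2 -5 90 0 130;-2 -6 110 0 130;-2 -6 120 0 130;-2 -6 124 0 130;-2 -6 124 0 130;-2 -6 124 0 160;-2 -6 124 0 190;-2 -6 124 0 215;-2 -6 124 0 240;-2 -6 124 0 240;-2 -6 124 0 240" --newtons 40

```text
time: 36.17
ee_pos: [0.3648, 0.2866, 0.0063]
tcp_rot: [176.9, -0.3, 175.3]
wrist_force: [-0.0, 0.2, -0.1]
opening: 0.005
grasp_force: 0.0
```

```bash
python3 -c "
from h import *
rel2((.365,.287,.002,175))"
```

```text
36.175 [0.3648 0.2866 0.0063] [176.9441  -0.3336 175.2761] [36.4416  2.5195 41.2131]
[-0.2  0.2  4.3  0.3]
```

Nothing is gripped, so the tips really do sit higher than the TCP reading, as the pictures suggested. I'll open and feel downward in small steps.

send_rows --targets "0 0 0 0 190;0 0 0 0 150;0 0 0 0 130;0 0 0 0 130;0 0 3 0 130;0 0 6 0 130;0 0 9 0 130;0 0 9 0 130;0 0 9 0 130"

```text
time: 37.3
ee_pos: [0.3648, 0.2871, -0.0027]
tcp_rot: [176.9, -0.3, 175.3]
wrist_force: [0.8, 0.4, -0.5]
opening: 0.0421
grasp_force: 0.0
```

```bash
python3 - <<'E'
from h import *
from workcell import camera
rel2((.365,.287,-.01,175))
cv2.imwrite("pics/s12.png",cv2.resize(camera("scene")[110:190,345:445],None,fx=7,fy=7,interpolation=cv2.INTER_CUBIC))
E
```

```text
37.3 [ 0.3648  0.2871 -0.0027] [176.9425  -0.33   175.2732] [36.4892  2.5168 41.2637]
[-0.2 -0.5  7.3  0.3]
```

View pics/s12.png

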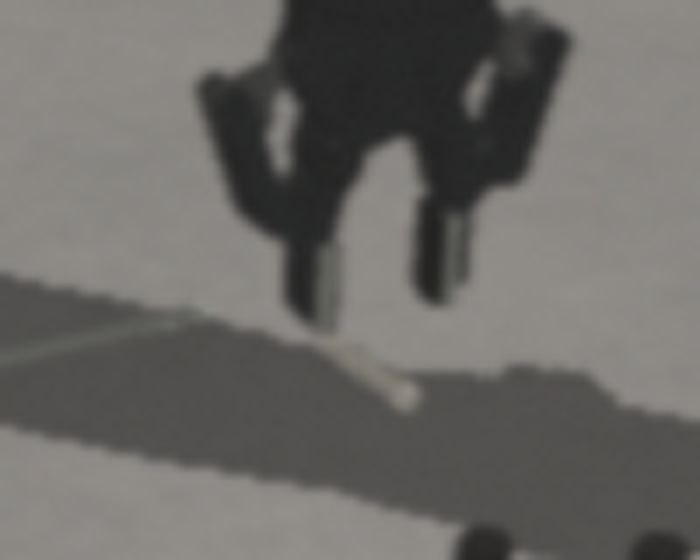

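The last picture has the tips at crop (310,330) and (435,300), with the bar between and below them at about (367,365). That puts the tips roughly 20–25 mm above it, with good lateral alignment. Continuing down with force checks.

send_rows --targets "0 0 4 0 130;0 0 8 0 130;0 0 12 0 130;0 0 15 0 130;0 0 15 0 130;0 0 15 0 130"

```text
time: 38.1
ee_pos: [0.3649, 0.2879, -0.0176]
tcp_rot: [176.9, -0.3, 175.3]
wrist_force: [-1.0, -0.4, 0.2]
opening: 0.0418
grasp_force: 0.0
```

send_rows --targets "0 -1 1 0 130;0 -1 1 0 160;0 -1 1 0 190;0 -1 1 0 210;0 -1 1 0 225;0 -1 1 0 245;0 -1 1 0 245;0 -1 1 0 245" --newtons 30

```text
time: 39.1
ee_pos: [0.3647, 0.287, -0.0187]
tcp_rot: [176.9, -0.3, 175.3]
wrist_force: [-0.5, 0.5, -0.2]
opening: 0.0035
grasp_force: 0.0
```

send_rows --targets "0 0 0 0 200;0 0 0 0 160;0 0 0 0 140;0 0 0 0 140;0 0 2 0 140;0 0 4 0 140;0 0 5 0 140;0 0 5 0 140"

```text
time: 40.1
ee_pos: [0.3647, 0.2872, -0.0238]
tcp_rot: [177.0, -0.3, 175.3]
wrist_force: [-0.1, 0.4, -0.1]
opening: 0.0387
grasp_force: 0.0
```

send_rows --targets "0 0 0 0 170;0 0 0 0 195;0 0 0 0 210;0 0 0 0 225;0 0 0 0 240;0 0 0 0 245;0 0 0 0 245;0 0 0 0 245"

```text
time: 41.1
ee_pos: [0.3649, 0.2881, -0.0225]
tcp_rot: [176.8, -0.3, 175.3]
wrist_force: [-4.0, 0.1, 9.4]
opening: 0.0065
grasp_force: 29.2
```

It has gripped something at 6.5 mm, but the 9 N upward reaction suggests the octagon's upper facets. I'll open, go 3 mm lower and regrip.

send_rows --targets "0 0 0 0 225;0 0 0 0 200;0 0 0 0 180;0 0 0 0 180;0 0 1 0 180;0 0 2 0 180;0 0 3 0 180;0 0 3 0 180"

```text
time: 42.1
ee_pos: [0.3646, 0.2873, -0.0268]
tcp_rot: [177.0, -0.3, 175.3]
wrist_force: [0.6, -0.0, 1.0]
opening: 0.0255
grasp_force: 0.0
```

send_rows --targets "0 0 0 0 200;0 0 0 0 215;0 0 0 0 225;0 0 0 0 240;0 0 0 0 245;0 0 0 0 245;0 0 0 0 245"

```text
time: 42.98
ee_pos: [0.3648, 0.2875, -0.0266]
tcp_rot: [176.9, -0.3, 175.3]
wrist_force: [0.1, -0.2, 3.0]
opening: 0.0084
grasp_force: 30.2
```

The opening of 8.4 mm matches a 10 mm bar less the steady 2 mm offset. Lifting.

send_rows --targets "0 0 -10 0 245;0 0 -50 0 245;0 0 -100 0 245;0 0 -150 0 245;0 0 -176 0 245;0 0 -176 0 245;0 0 -176 0 245"

```text
time: 43.85
ee_pos: [0.3647, 0.2777, 0.1482]
tcp_rot: [177.0, -0.4, 175.3]
wrist_force: [0.9, -0.4, -0.8]
opening: 0.0088
grasp_force: 29.8
```

```bash
python3 -c "
from h import *
from workcell import camera
rel2((.5625,-.2235,.15,175),(.5625,-.2235,.15,120),(.5625,-.2235,-.02,120))
im=camera('scene');print((im.min(2)>150)[150:173,385:410].sum(), bot.get_obs()['opening'])
print(px('scene',bot.get_obs()['ee_pos']+[0,0,.03]))"
```

```text
43.85 [0.3647 0.2777 0.1482] [176.98    -0.3731 175.2718] [35.543   2.5449 40.3181]
[-238.4 -482.4  -28.8    0.3]
[-238.4 -482.4  -28.8   55.3]
[-239.6 -491.3  141.    55.3]
0 0.008331893247587452
[400.6421  97.5489]
```

send_rows --targets "-10 -20 -1 0 245;-28 -55 -3 0 245;-50 -100 -6 0 245;-74 -150 -9 0 245;-99 -200 -12 0 245;-124 -250 -15 0 245;-149 -300 -18 0 245;-173 -350 -21 0 245;-198 -400 -24 0 245;-220 -445 -27 0 245;-234 -473 -28 0 245;-238 -482 -29 0 245;-238 -482 -29 0 245;-238 -482 -29 0 245"

```text
time: 45.65
ee_pos: [0.5621, -0.2218, 0.1509]
tcp_rot: [176.9, -0.3, 175.3]
wrist_force: [0.9, 0.3, 0.1]
opening: 0.0087
grasp_force: 29.8
```

```bash
python3 -c "
from h import *
rel2((.5625,-.2235,.15,175),(.5625,-.2235,-.01,175),(.5625,-.2235,-.0215,175))
print(bot.get_obs()['opening'])"
```

```text
45.65 [ 0.5621 -0.2218  0.1509] [176.9279  -0.3447 175.3275] [-22.997    2.8079 -18.347 ]
[-0.6 -1.7  0.8  0.3]
[ -1.5 -10.3 160.6   0.3]
[ -1.6 -10.9 172.1   0.3]
0.008736598327372277
```

send_rows --targets "-1 -3 50 0 245;-1 -6 100 0 245;-1 -9 135 0 245;-2 -10 155 0 245;-2 -10 165 0 245;-2 -11 170 0 245;-2 -11 172 0 245;-2 -11 172 0 245;-2 -11 172 0 245"

```text
time: 46.78
ee_pos: [0.5636, -0.2249, -0.0208]
tcp_rot: [177.0, -0.3, 175.3]
wrist_force: [0.0, 0.2, -0.4]
opening: 0.0085
grasp_force: 29.8
```

send_rows --targets "0 0 1 0 245;0 0 1.5 0 245;0 0 1.5 0 235;0 0 1.5 0 220;0 0 1.5 0 205;0 0 1.5 0 190;0 0 1.5 0 185;0 0 1.5 0 185;0 0 -10 0 185;0 0 -40 0 185;0 0 -90 0 185;0 0 -150 0 185;0 0 -180 0 185;0 0 -180 0 185"

```text
time: 48.52
ee_pos: [0.5647, -0.2351, 0.1622]
tcp_rot: [177.0, -0.0, 175.3]
wrist_force: [0.6, 0.2, -0.8]
opening: 0.0236
grasp_force: 0.0
```

send_rows --targets "40 20 0 0 185;90 60 0 0 185;140 100 0 0 185;190 140 0 0 185;220 170 0 0 185;220 170 0 0 185;220 170 0 0 185"

```text
time: 49.4
ee_pos: [0.3585, -0.0472, 0.1683]
tcp_rot: [177.0, -0.3, 175.3]
wrist_force: [-0.5, 0.1, 0.3]
opening: 0.0233
grasp_force: 0.0
```

```bash
python3 - <<'E'
from h import *
from workcell import camera
print(bot.get_obs()["ee_pos"],bot.get_obs()["time"])
t=camera("top");im=camera("scene");cv2.imwrite("pics/fin_t.png",t);cv2.imwrite("pics/fin_s.png",im)
m=t.max(2)<45
for nm,c in dict(L1=(.6136,.068),L2=(.612,.031),TL=(.6006,-.0053),S2=(.597,.272),S1=(.591,.235),TS=(.5653,.1891)).items():
  for n,i in(("top",t),("scene",im)):
    try:b,s,_=blob(i,tuple(np.int32(np.round(px(n,c+(.062,))))),6,i.max(2)<45);print(nm,n,s[2:],w(n,*b,.063)[:2])
    except Exception:print(nm,n,"none")
for n,i in(("top",t),("scene",im)):
    b,s,_=blob(i,tuple(np.int32(px(n,(.5625,-.2235,.009)))),16,i.min(2)>165);print("bar",n,b,s[2:],w(n,*b,.01))
E
```

```text
[ 0.3585 -0.0472  0.1683] 49.4
L1 top [ 9 10 72] [0.6132 0.069 ]
L1 scene [10  4 37] [0.627  0.0607]
L2 top [ 9 10 71] [0.611  0.0306]
L2 scene [11  9 57] [0.6226 0.0227]
TL top [10 10 71] [ 0.6    -0.0056]
TL scene [11  9 87] [ 0.607 -0.01 ]
S2 top [ 7  6 29] [0.5967 0.2717]
S2 scene [ 5  4 16] [0.6071 0.2621]
S1 top [ 6  7 32] [0.5892 0.2326]
S1 scene [ 4  3 12] [0.5998 0.2228]
TS top [ 6  6 30] [0.5647 0.1887]
TS scene [ 5  5 15] [0.5754 0.1808]Traceback (most recent call last):
  File "<stdin>", line 11, in <module>
  File "h.py", line 13, in blob
    i=max(range(1,n),key=lambda i:s[i,4]);return ct[i]+[u-r,v-r],s[i],(l==i)
ValueError: max() iterable argument is empty
```

```bash
python3 - <<'E'
from h import *
for n in("top","scene"):
    a=cv2.imread(f"pics/{n}0.png").astype(int);b=cv2.imread(f"pics/fin_{n[0]}.png").astype(int)
    c=np.int32(px(n,(.5625,-.2235,.009)));d=(b-a).min(2)
    q,s,l=blob(None,tuple(c),25,d>25);print(n,q,s[2:],w(n,*q,.01),d[c[1]-25:c[1]+26,c[0]-25:c[0]+26].max())
    ys,xs=np.nonzero(l);p=np.array([w(n,x+c[0]-25,y+c[1]-25,.01)[:2]*1000 for x,y in zip(xs,ys)],np.float32);print(cv2.minAreaRect(p))
E
```

```text
top [417.9333 196.0333] [16 11 30] [ 0.5075 -0.261   0.01  ] 58
((508.2144470214844, -261.493408203125), (6.589771270751953, 47.943260192871094), 35.26128005981445)
scene [210.8814 264.    ] [ 6 19 59] [ 0.561  -0.2276  0.01  ] 46
((560.0330810546875, -227.56985473632812), (6.587370872497559, 48.36884689331055), 85.32351684570312)
```

```bash
python3 - <<'E'
from h import *
a=cv2.imread("pics/top0.png").astype(int);b=cv2.imread("pics/fin_t.png").astype(int)
print(px("top",(.561,-.2276,.01)))
print("before\n",a.min(2)[164:188:2,394:416:2]);print("after\n",b.min(2)[164:188:2,394:416:2])
for th in(8,15,25):
    n,l,s,c=cv2.connectedComponentsWithStats(((b-a).min(2)>th)[145:206,370:437].astype(np.uint8))
    print(th,[(s[i,2:].tolist(),(c[i]+[370,145]).round(1).tolist(),w("top",*(c[i]+[370,145]),.01)[:2].round(3).tolist()) for i in range(1,n) if s[i,4]>10])
E
```

```text
[404.3684 175.9278]
before
 [[123 123 125 125 127 128 126 125 122 125 125]
 [124 122 123 124 125 125 124 126 126 126 125]
 [124 125 126 126 125 123 124 124 124 126 124]
 [124 121 123 124 125 125 125 125 124 125 125]
 [124 125 122 123 122 122 124 125 124 125 125]
 [128 126 125 123 124 123 122 122 123 123 125]
 [125 127 127 128 127 124 123 124 123 123 122]
 [123 125 125 125 126 128 129 127 125 122 123]
 [127 125 124 123 124 124 125 125 126 127 127]
 [128 128 127 126 123 123 121 124 126 123 124]
 [128 127 127 128 128 126 125 124 123 121 122]
 [126 130 131 129 128 126 126 128 126 126 124]]
after
 [[114 115 116 116 117 120 118 116 115 115 115]
 [116 114 114 115  95 140 118 117 117 116 115]
 [115 115 118 118  61 156 114 115 117 116 116]
 [114 113 115 108  87 154 117 116 115 115 115]
 [115 115 115 114  84 146 111 117 117 115 115]
 [120 117 116 114  94 144 105 114 114 114 117]
 [117 118 120 119 106 146 100 115 115 116 114]
 [115 117 117 109 113 157 121 118 116 115 114]
 [118 115 115 107 131 150 115 116 116 118 118]
 [111 113 115 110 136 138  68  51  72  93 105]
 [ 73  69  67  72 101  86  46  49  77  75  73]
 [ 83  82  80  78  77  74  48  47  82  83  83]]
8 [([4, 18, 33], [403.8, 175.2], [0.563, -0.226]), ([37, 26, 340], [383.4, 199.3], [0.499, -0.171]), ([16, 13, 45], [418.4, 195.8], [0.508, -0.262]), ([16, 6, 72], [418.3, 203.1], [0.489, -0.261])]
15 [([2, 14, 15], [404.1, 173.3], [0.568, -0.227]), ([37, 23, 230], [383.1, 200.6], [0.495, -0.17]), ([16, 13, 39], [418.1, 196.0], [0.508, -0.261])]
25 [([16, 11, 30], [417.9, 196.0], [0.508, -0.261]), ([15, 4, 16], [398.9, 200.3], [0.496, -0.211])]
```

The bar shows in both cameras at about (0.562, -0.227), in the middle of the dish and lying along x. All the vials are in place and the arm is clear, so I'll hand in.

```bash
python3 -c "
from workcell import ticket
print(ticket.job_done())"
```

```text
the job is handed in; nothing more can be done
None
```

The job is handed in at about 50 s of the 99 s allowed: both big and both slim vials stand in their matching trays, the stir bar lies about 4 mm from the dish's centre, and the vials already in the trays moved less than 2 mm by the camera check; the hand-in call returned no verdict.

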